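# Snap the four lid clips of a sugar box shut, corner to opposite corner

## Robot

A 7-joint arm with a two-finger parallel gripper is mounted at the origin on a cart in front of the work surface, level with it; the furniture and walls round the work are solid. World frame = base frame: x ahead of the robot, y to its left, z up, the work surface at z = 0. Lengths are in m, angles in rad, forces in N, time in s.
With the tool pointing down it reaches from about 0.4 to 0.9 m from the base axis. Payload 5.6 kg.
Tool frame: the origin (TCP) lies at the very end of the fingers, on their centre line; the grasp point (between the pads) lies 19 mm behind it; z points along the fingers, y is the line along which they close (so a half turn about z gives the same grasp; the last joint's range is limited). The gripper opens to 92 mm and grips with 3 to 60 N. Pads are 20 mm wide; open, the fingers measure 128 mm over their backs; the gripper's body (75 mm by 189 mm) begins 69 mm behind the grasp point.
Start: joints at [-1.311, 0.468, -0.012, 1.603, 0.006, 1.071, -0.056], TCP at [0.194, 0.62, 0.215] pointing down, gripper open.
Joint ranges: [-2.53, 2.53], [-0.31, 2.02], [-1.57, 1.55], [0.28, 2.44], [-1.29, 4.43], [0.15, 1.84], [-2.92, 2.92]. Speed limits (rad/s): [2.57, 2.57, 3.14, 3.14, 3.14, 3.14, 3.14].

## Interface

Orientations are given as a rotation vector (axis times angle).
In Python, from rig import arm gives the robot as it stands.
- The arm moves only by the shell command python3 -m handwheel 'ROWS' [FORCE]. ROWS is JSON, a list of rows, each an object of numbers: "jaw": the opening, from 0 (shut) to 1 (fully open); "dx", "dy", "dz": the shift along the world's x, y, z normalised to -1 to 1, where 1 is 0.05 m; "wx", "wy", "wz": the turn, a rotation vector about the world's x, y, z normalised to -1 to 1, where 1 is 90 degrees. In form: [{"jaw": .., "dx": .., "dy": .., "dz": .., "wx": .., "wy": .., "wz": ..}, ...]. A call has 1 to 10 rows; each row shifts and turns the commanded pose from where the row before left it; what a row does not reach is not made up. A row lasts 1/12 s, in which the tool goes at most 41.7 mm and 7.16 degrees, less where a joint would pass 70% of its speed; a pose out of reach is approached as far as the arm can. A call with a number of a shift or a turn outside -1 to 1 is refused whole. A call with a gripper value outside its range is refused whole. The fingers move at their own pace and stop on an object; FORCE is the grip in N (left out, the last holds). Time passes only in rows, so rows that do not move let the fingers close. It gives the time, the measured TCP pose, the force, the opening and the grip force at its end, in the units of the state.
- arm.get_obs(): the state, without advancing time (a new reading comes with each control period).
- arm.snapshot(name): name is "scene" or "top"; returns a dict with "img" (384x512x3 uint8, red, green, blue), "mtx" (3x3 intrinsics, pixels), "dist" ([k1, k2, p1, p2, k3] as OpenCV has them; the pictures are not rectified), "R" (3x3) and "t" (3): a world point X has camera coordinates R X + t. Camera axes: x right, y down, z forward; pixel columns grow to the right and rows downward; lengths in m; the calibration is good to about 2 mm. A picture is of the moment at which its call begins. There is no depth.
- arm.close_job(): hands the job in; it is judged then, once.
The state is a dict: "time": time; "joint_pos": joint angles; "joint_vel": joint speeds; "joint_torque": joint torques, N m; "tcp_pos": TCP position; "ee_rot": TCP orientation; "force": force on the tool from outside, world axes, zero at the start; "wrist_torque": the same for the moment, N m; "finger_gap": finger opening in m; "grip_force": force on a finger pad.
Only numpy, scipy, OpenCV 4.12 (cv2) and the standard library are available. Lean on these libraries where they do the work, as an engineer would, in place of code of your own. Each camera call takes 0.05 s, during which the arm holds its last target. There are 200 camera calls.

## Task

The lid of the sugar box is on but its four clips are still open. Snap them all fully shut so that the box is airtight, in corner-to-corner order so that the lid beds down evenly on its seal: any one clip first, then the one diagonally opposite it, and only then the other two. Leave everything standing round the box and on the shelf as it is.

Things in the scene. Friction and masses are not known exactly. Their poses are not given: they have to be found in the camera images.
- sugar_box: Clear plastic box of sugar lumps, fixed, white lid already in place on its gasket. Body 190 x 146 mm, 82 mm high with the lid. Origin: centre of its underside, on the worktop. x points away from the robot along the long sides (within 0.2 rad), y left, z up. Four grey clips, 40 mm wide, hang on hinge lines parallel to x at y = +-80, z = 78 mm on the lid's long edges; clip centres at x = -50 (near) and +50 mm (far).
- shelf: Low wooden shelf, fixed. Origin: on the worktop under the board's centre; x away from the robot, y left. Board 200 (x) x 500 (y) x 16 mm, underside 190 mm above the worktop; 10 mm legs at x = +-80, y = +-232 mm. Its front edge overhangs the middle of the far clips by 0 to 26 mm: reach these with the gripper leaning 30 to 45 degrees, tips pointing away from the robot. Glassware stands on it.
- clip_near_left (a joint): Hinge of the near left clip (nearer the robot, on the left (+y) edge), rad: 0 = fully shut, hanging straight down, hook under the rim; 1.57 = straight out sideways; 2.0 = raised. Stays where it is left. At about 0.27 the hook meets the rim bead and rides over it with some 10 N at the tab, pushed in and a little down (up to 20 N straight in); keep pushing until it snaps flat against the side.
- clip_near_left_tab (a point): Point on the outer face of the near left clip, mid-width, 28 mm from the hinge line; moves with the clip. Shut, it lies 4.5 mm outside the hinge line, and the flared thumb tab below it, which ends the clip 41 mm from the hinge, stands out to 9 mm.
- clip_near_right (a joint): Hinge of the near right clip (nearer the robot, on the right (-y) edge), rad: 0 = fully shut, hanging straight down, hook under the rim; 1.57 = straight out sideways; 2.0 = raised. Stays where it is left. At about 0.27 the hook meets the rim bead and rides over it with some 10 N at the tab, pushed in and a little down (up to 20 N straight in); keep pushing until it snaps flat against the side.
- clip_near_right_tab (a point): Point on the outer face of the near right clip, mid-width, 28 mm from the hinge line; moves with the clip. Shut, it lies 4.5 mm outside the hinge line, and the flared thumb tab below it, which ends the clip 41 mm from the hinge, stands out to 9 mm.
- clip_far_left (a joint): Hinge of the far left clip (farther from the robot, on the left (+y) edge), rad: 0 = fully shut, hanging straight down, hook under the rim; 1.57 = straight out sideways; 2.0 = raised. Stays where it is left. At about 0.27 the hook meets the rim bead and rides over it with some 10 N at the tab, pushed in and a little down (up to 20 N straight in); keep pushing until it snaps flat against the side.
- clip_far_left_tab (a point): Point on the outer face of the far left clip, mid-width, 28 mm from the hinge line; moves with the clip. Shut, it lies 4.5 mm outside the hinge line, and the flared thumb tab below it, which ends the clip 41 mm from the hinge, stands out to 9 mm.
- clip_far_right (a joint): Hinge of the far right clip (farther from the robot, on the right (-y) edge), rad: 0 = fully shut, hanging straight down, hook under the rim; 1.57 = straight out sideways; 2.0 = raised. Stays where it is left. At about 0.27 the hook meets the rim bead and rides over it with some 10 N at the tab, pushed in and a little down (up to 20 N straight in); keep pushing until it snaps flat against the side.
- clip_far_right_tab (a point): Point on the outer face of the far right clip, mid-width, 28 mm from the hinge line; moves with the clip. Shut, it lies 4.5 mm outside the hinge line, and the flared thumb tab below it, which ends the clip 41 mm from the hinge, stands out to 9 mm.
- shaker: Steel cocktail shaker, 70 x 203 mm high, on the shelf; a loose bystander. Origin: centre of its underside.
- olive_jar: Olive jar with flat lid, 63 x 110 mm high, on the worktop under the shelf, left of the box; a loose bystander. Origin: centre of its underside.
- nutmeg_jar: Small spice jar with dark lid, 44 x 105 mm high, on the worktop under the shelf, right of the box; a loose bystander. Origin: centre of its underside.
- jigger: Two-ended steel bar measure, 43 x 78 mm high, on the worktop at the left; a loose bystander. Origin: centre of its underside.

How it is judged:
By the outcome, as a careful person would: the job done as asked, in the order asked, and still so for the second after the job is handed in, with the robot touching nothing.
It also fails if it takes over 54 s, if anything falls off the work surface, if the arm or the gripper's body presses on something with over 40 N, if the wrist force passes 120 N, or if a joint passes its speed limit or range.

## Working session

There is one attempt and no reset: what is moved stays moved. The work goes in short steps, Python scripts to look and compute and a shell command to move; the robot and the scene stay as the last step left them, time stands still between calls to the robot, and variables do not carry over. Pictures are saved under pics/ and viewed, at most 10 in all, crops included, and the job is handed in when it is done.

```bash
mkdir -p pics; ls
python3 - <<'E'
from rig import arm
import cv2,numpy as np
o=arm.get_obs();print(o)
for n in("scene","top"):
    s=arm.snapshot(n);cv2.imwrite(f"pics/{n}0.png",s["img"][:,:,::-1]);np.savez(f"{n}0.npz",**s)
    C=-s["R"].T@s["t"];print(n,C,s["R"][2],s["mtx"].tolist(),s["dist"])
E
```

```text
pics
{'time': 0.0, 'joint_pos': array([-1.31100211,  0.46838722, -0.01160771,  1.60365047,  0.00601681,
        1.07137317, -0.05633225]), 'joint_vel': array([ 0.00216399, -0.00167079,  0.0002388 , -0.00089324,  0.00151976,
        0.00120982,  0.00131646]), 'joint_torque': array([ 7.39891111e-04, -5.20578003e+01, -1.20770180e-02, -2.43741041e+01,
       -5.65669918e-02,  1.71840715e-02,  1.54253403e-04]), 'tcp_pos': array([0.19371485, 0.61984094, 0.21362272]), 'ee_rot': array([-4.73922789e-01, -3.10550453e+00,  2.79426989e-03]), 'force': array([ 0.32423936,  0.40964836, -0.21934874]), 'wrist_torque': array([ 0.00113656, -0.05640978,  0.00490009]), 'grip_force': 0.0, 'finger_gap': 0.0921539969955125}
scene [-0.04720275 -0.58855729  0.81432189] [ 0.54825803  0.60479832 -0.57760896] [[416.7657761623671, 0.0, 259.56756687436837], [0.0, 416.7657761623671, 188.09620593952894], [0.0, 0.0, 1.0]] [-0.1244355  0.         0.         0.         0.       ]
top [-0.09165819 -0.09938202  1.49890605] [ 0.42640529  0.15224664 -0.89162744] [[482.33024299706966, 0.0, 251.03640381492917], [0.0, 482.33024299706966, 202.0749987001135], [0.0, 0.0, 1.0]] [-0.11197865  0.          0.          0.          0.        ]
```

View pics/scene0.png

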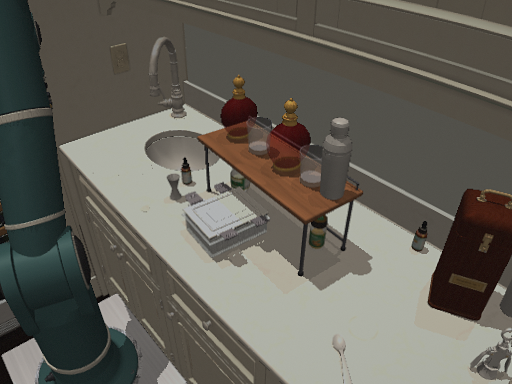

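View pics/top0.png

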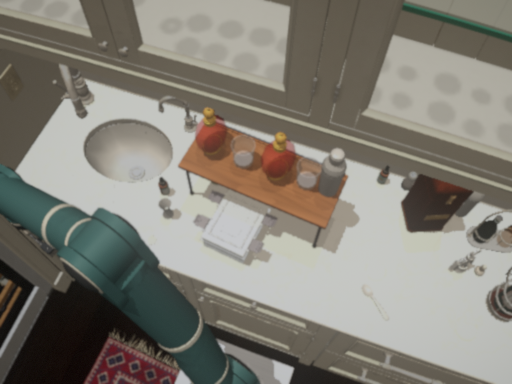

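The scene view shows the box near (225,222) with clips open, the shelf behind and above it, and the jigger at (174,187). In the top view the lid is near (235,228). I'll enlarge both.

Run:
```python
import cv2,numpy as np
a=cv2.imread("pics/scene0.png")[165:265,165:285];b=cv2.imread("pics/top0.png")[185:275,180:290]
cv2.imwrite("pics/c1.png",cv2.resize(a,None,fx=6.6,fy=6,interpolation=3)[:600,:800]);cv2.imwrite("pics/c2.png",cv2.resize(b,None,fx=6,fy=6,interpolation=3))
```

```text
(no output)
```

View pics/c1.png

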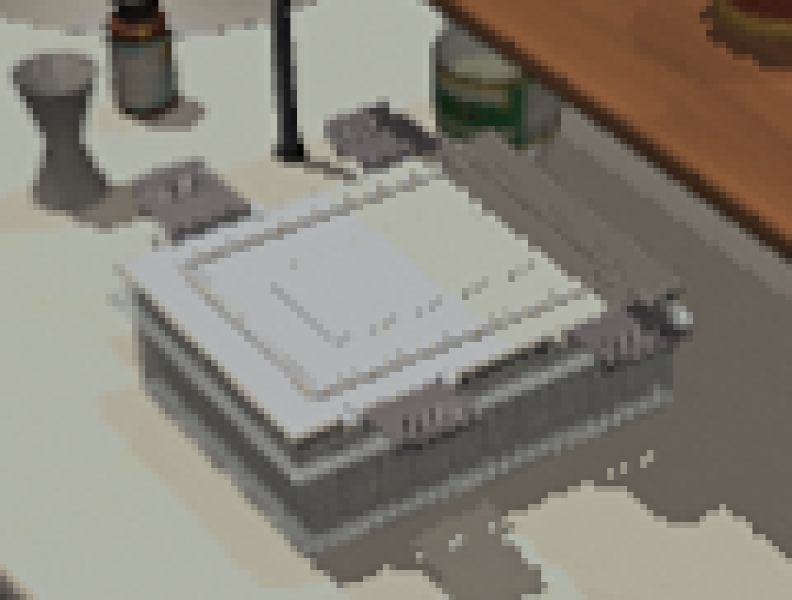

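View pics/c2.png

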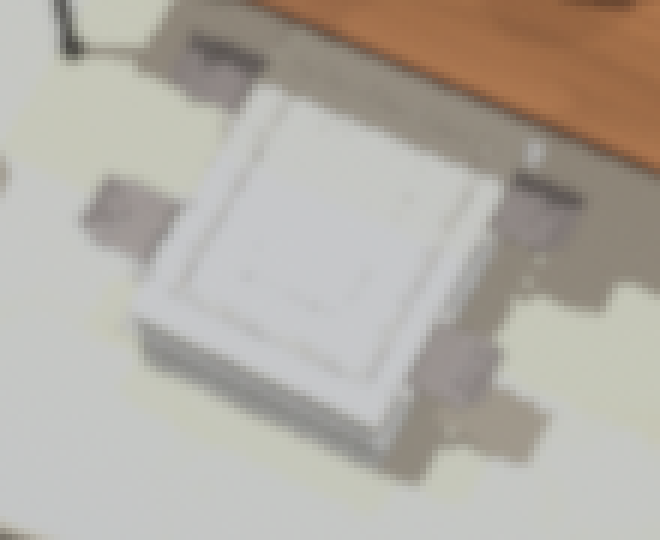

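The crops show clear lid corners: in c1 (122,265), (297,435), (610,310), (440,160), and in c2 (137,318), (380,443), (503,183), (262,87). All four clips stand out roughly sideways.

```bash
cat > h.py <<'E'
import cv2,numpy as np
from scipy.spatial.transform import Rotation as Ro
S={n:dict(np.load(f"{n}0.npz")) for n in("scene","top")}
def ray(n,p):
    s=S[n];u=cv2.undistortPoints(np.array([[p]],float),s["mtx"],s["dist"])[0,0]
    return -s["R"].T@s["t"], s["R"].T@np.r_[u,1]
def plane(n,p,z):
    c,d=ray(n,p);return c+d*(z-c[2])/d[2]
def tri(p,q):
    c,d=ray("scene",p);e,f=ray("top",q)
    st=np.linalg.lstsq(np.c_[d,-f],e-c,rcond=None)[0];a=c+d*st[0];b=e+f*st[1];return (a+b)/2,np.linalg.norm(a-b)
def c1(x,y):return(165+(x+.5)/6.6-.5,165+(y+.5)/6-.5)
def c2(x,y):return(180+(x+.5)/6-.5,185+(y+.5)/6-.5)
E
python3 - <<'E'
from h import *
np.set_printoptions(precision=4,suppress=True)
A=[(122,265),(297,435),(610,310),(440,160)];B=[(137,318),(380,443),(503,183),(262,87)]
for f,n,L in((c1,"scene",A),(c2,"top",B)):
    P=np.array([plane(n,f(*p),.082) for p in L])[:,:2]
    print(n,P.tolist(),"c",P.mean(0),"len",[np.linalg.norm(P[i]-P[i-1]) for i in range(4)])
    r=cv2.minAreaRect((P*1000).astype(np.float32));ax=P[3]+P[2]-P[0]-P[1];print("yaw",np.arctan2(ax[1],ax[0]))
for p,q in zip(A,B):print("tri",tri(c1(*p),c2(*q)))
# clips: outer edge centres NL,FL,NR,FR guesses
for n,p,q in(("NLout",(145,205),(97,202)),("FLnearcorner",(330,120),(178,68)),("NRnearout",(400,445),(478,403)),("glint",(678,318),(535,155))):print(n,tri(c1(*p),c2(*q)))
print("jigger",plane("scene",(174,199),0),plane("top",(167,217),0))
# shelf front edge, top surface z=.206 : top view corners, scene corners
print("shelf top",plane("top",(180,163),.206),plane("top",(325,227),.206));print("scene",plane("scene",(198,134),.206),plane("scene",(305,211),.206))
print("leg scene near right",plane("scene",(301,272),0),"top",plane("top",(316,243),0),"near left",plane("scene",(209,192),0),plane("top",(191,193),0))
print("olive",plane("scene",c1(490,150),0),"nutmeg",plane("scene",(317,246),0))
E
```

```text
scene [[0.4149174240710799, 0.24357792526229483], [0.40160877367670506, 0.09755979223286115], [0.5525361882737317, 0.08166632004768104], [0.5722237041699038, 0.2212984842294884]] c [0.4853 0.161 ] len [np.float64(0.1588761758454172), np.float64(0.14662337927056887), np.float64(0.15176194165548845), np.float64(0.14101326021426933)]
yaw -0.12321668009959276
top [[0.4129372224254373, 0.2431348874667148], [0.3926001666631185, 0.09764909386970319], [0.5556469526947849, 0.08834446973855667], [0.5640538289336794, 0.23239050699818137]] c [0.4813 0.1654] len [np.float64(0.15149808736158843), np.float64(0.14690034709159788), np.float64(0.16331206466601889), np.float64(0.14429115155925978)]
yaw -0.06373070200907
tri (array([0.4136, 0.2428, 0.0827]), np.float64(0.0017020112429940134))
tri (array([0.3962, 0.0963, 0.0836]), np.float64(0.008243870875112762))
tri (array([0.5595, 0.0895, 0.0735]), np.float64(1.8119304934049105e-05))
tri (array([0.5747, 0.2331, 0.0715]), np.float64(0.011342162595112488))
NLout (array([0.4669, 0.2955, 0.0667]), np.float64(0.013628816983077024))
FLnearcorner (array([0.5561, 0.2804, 0.0835]), np.float64(0.003806879349028722))
NRnearout (array([0.4252, 0.0573, 0.0916]), np.float64(0.005106283458419361))
glint (array([0.5901, 0.0805, 0.0574]), np.float64(0.001653938715129605))
jigger [0.4724 0.3995 0.    ] [0.4696 0.4071 0.    ]
shelf top [0.5772 0.3783 0.206 ] [ 0.5261 -0.1109  0.206 ]
scene [0.5779 0.3893 0.206 ] [ 0.5496 -0.0909  0.206 ]
leg scene near right [ 0.5535 -0.0952  0.    ] top [ 0.5575 -0.1011  0.    ] near left [0.5825 0.3568 0.    ] [0.5844 0.367  0.    ]
olive [0.6669 0.303  0.    ] nutmeg [ 0.6605 -0.0554  0.    ]
```

```bash
cat >> h.py <<'E'
def edge(n,a,b,z,k=6):
    """sub-pixel points of strongest brightness edge across pixel line a-b, cast to plane z"""
    g=cv2.GaussianBlur(cv2.cvtColor(S[n]["img"],cv2.COLOR_RGB2GRAY).astype(np.float32),(0,0),.7)
    a,b=np.array(a,float),np.array(b,float);t=(b-a)/np.linalg.norm(b-a);m=np.array([-t[1],t[0]]);o=np.arange(-4,4.01,.2);P=[]
    for f in np.linspace(.1,.9,25):
        c=a+f*(b-a);q=(c+o[:,None]*m).astype(np.float32)
        v=cv2.remap(g,q[None,:,0],q[None,:,1],1)[0];d=np.abs(np.gradient(v))
        P.append(plane(n,c+o[d.argmax()]*m,z)[:2])
    P=np.array(P,np.float32);l=cv2.fitLine(P,cv2.DIST_HUBER,0,.001,1e-6,1e-6).ravel()
    return l,np.median(np.abs((P-l[2:])@[-l[1],l[0]]))
E
python3 - <<'E'
from h import *
A=[(122,265),(297,435),(610,310),(440,160)];B=[(137,318),(380,443),(503,183),(262,87)]
for f,n,L in((c1,"scene",A),(c2,"top",B)):
    L=[f(*p) for p in L];ls=[]
    for i,nm in enumerate(("near","right","far-shadow","left")):
        l,r=edge(n,L[i],L[(i+1)%4],.082);ls.append(l)
        y=np.arctan2(-l[0],l[1]) if i%2==0 else np.arctan2(l[1],l[0]);print(n,nm,"yaw",(y+1.57)%3.1416-1.57,"pt",l[2:],"res",r)
    X=lambda p,q:np.linalg.solve(np.c_[p[:2],-q[:2]],q[2:]-p[2:])[0]*p[:2]+p[2:]
    print("NR",X(ls[0],ls[1]),"NL",X(ls[0],ls[3]))
E
```

```text
scene near yaw -0.10056591 pt [0.40533972 0.17022085] res 0.00034700683
scene right yaw -0.10008514 pt [0.4745747  0.08805615] res 0.0010454968
scene far-shadow yaw -0.08717775 pt [0.5598245  0.14601995] res 0.0007342461
scene left yaw -0.10532689 pt [0.49278215 0.23574577] res 0.0024796315
NR [0.3978265  0.09576326] NL [0.41280475 0.24420084]
top near yaw -0.09616351 pt [0.4071648  0.17782539] res 0.0006530941
top right yaw -0.09611499 pt [0.48534277 0.09319732] res 0.00046719966
top far-shadow yaw -0.08526635 pt [0.5619639  0.16805921] res 0.0004429859
top left yaw -0.14315414 pt [0.47768766 0.24331993] res 0.002646903
NR [0.39979708 0.10144497] NL [0.41436294 0.25244758]
```

Box yaw is about -0.098 and its centre about (0.5015, 0.164). I'm moving to the near left clip with the jaws shut.

```bash
python3 -m handwheel '[{"jaw":0,"dx":0.49,"dy":-0.61,"wz":0.013},{"jaw":0,"dx":0.49,"dy":-0.61,"wz":0.013},{"jaw":0,"dx":0.49,"dy":-0.61,"wz":0.013},{"jaw":0,"dx":0.49,"dy":-0.61,"wz":0.013},{"jaw":0,"dx":0.49,"dy":-0.61,"wz":0.013},{"jaw":0,"dx":0.49,"dy":-0.61,"wz":0.013},{"jaw":0,"dx":0.49,"dy":-0.61,"wz":0.013},{"jaw":0,"dx":0.49,"dy":-0.61,"wz":0.013},{"jaw":0,"dx":0.49,"dy":-0.61,"wz":0.013},{"jaw":0,"dx":0.49,"dy":-0.61,"wz":0.013}]' 20
cat > st.py <<'E'
from rig import arm
from h import *
np.set_printoptions(precision=4,suppress=True)
c=np.array([.5015,.164]);w=-.098;R=np.array([[np.cos(w),-np.sin(w)],[np.sin(w),np.cos(w)]])
o=arm.get_obs();p=o["tcp_pos"];b=R.T@(p[:2]-c);T=Ro.from_rotvec(o["ee_rot"]).as_matrix()
print("t",o["time"],"tcp",p,"box mm",b*1000,"z",p[2]*1000,"toolz",T[:,2],"tooly yaw",np.arctan2(-T[0,1],T[1,1]),"F box",R.T@o["force"][:2],o["force"][2],"gap",o["finger_gap"],"q",o["joint_pos"])
E
python3 st.py
```

```text
t 0.1 tcp [0.1937 0.6199 0.2137] box mm [-350.8873  423.6149] z 213.73553772276085 toolz [-0.0003 -0.0015 -1.    ] tooly yaw -0.3029060519031724 F box [-0.3532 -0.1744] 1.0372296519137862 gap 0.09167877843013496 q [-1.311   0.4683 -0.0116  1.6035  0.006   1.0714 -0.0563]invalid input at $[0]: expected keys jaw, dx, dy, dz, wx, wy, wz
```

```bash
python3 -m handwheel '[{"jaw":0,"dx":0.49,"dy":-0.61,"dz":0,"wx":0,"wy":0,"wz":0.013},{"jaw":0,"dx":0.49,"dy":-0.61,"dz":0,"wx":0,"wy":0,"wz":0.013},{"jaw":0,"dx":0.49,"dy":-0.61,"dz":0,"wx":0,"wy":0,"wz":0.013},{"jaw":0,"dx":0.49,"dy":-0.61,"dz":0,"wx":0,"wy":0,"wz":0.013},{"jaw":0,"dx":0.49,"dy":-0.61,"dz":0,"wx":0,"wy":0,"wz":0.013},{"jaw":0,"dx":0.49,"dy":-0.61,"dz":0,"wx":0,"wy":0,"wz":0.013},{"jaw":0,"dx":0.49,"dy":-0.61,"dz":0,"wx":0,"wy":0,"wz":0.013},{"jaw":0,"dx":0.49,"dy":-0.61,"dz":0,"wx":0,"wy":0,"wz":0.013},{"jaw":0,"dx":0.49,"dy":-0.61,"dz":0,"wx":0,"wy":0,"wz":0.013},{"jaw":0,"dx":0.49,"dy":-0.61,"dz":0,"wx":0,"wy":0,"wz":0.013}]' 20
python3 st.py
```

```text
time: 0.93
tcp_pos: [0.4396, 0.3136, 0.2144]
ee_rot: [-0.153, -3.138, 0.0]
force: [0.4, 0.2, 0.5]
finger_gap: 0.0272
grip_force: 0.0
t 0.9333 tcp [0.4396 0.3136 0.2144] box mm [-76.2526 142.7759] z 214.44783611713183 toolz [-0.0003 -0.0002 -1.    ] tooly yaw -0.09759223913822067 F box [0.4206 0.2807] 0.4830388715477186 gap 0.027213233670556048 q [-0.7567  0.2808  0.0898  1.879  -0.0299  0.9833  0.8194]
```

```bash
python3 -m handwheel '[{"jaw":0,"dx":0.24,"dy":-0.3,"dz":0,"wx":0,"wy":0,"wz":0},{"jaw":0,"dx":0.23,"dy":-0.29,"dz":0,"wx":0,"wy":0,"wz":0},{"jaw":0,"dx":0,"dy":0,"dz":-0.6,"wx":0,"wy":0,"wz":0},{"jaw":0,"dx":0,"dy":0,"dz":-0.6,"wx":0,"wy":0,"wz":0},{"jaw":0,"dx":0,"dy":0,"dz":-0.6,"wx":0,"wy":0,"wz":0},{"jaw":0,"dx":0,"dy":0,"dz":0,"wx":0,"wy":0,"wz":0}]'
cat > pic.py <<'E'
import sys;from rig import arm;import cv2
A=arm.snapshot("scene")["img"][150:270,160:300,::-1];B=arm.snapshot("top")["img"][170:290,165:305,::-1]
cv2.imwrite(sys.argv[1],cv2.resize(cv2.hconcat([A,B]),(800,343),interpolation=2))
E
python3 pic.py pics/p1.png; python3 st.py
```

```text
time: 1.43
tcp_pos: [0.4588, 0.2834, 0.1193]
ee_rot: [-0.155, -3.13, 0.01]
force: [-0.1, -0.3, -0.5]
finger_gap: 0.0004
grip_force: 0.0
t 1.5333 tcp [0.4619 0.2855 0.1241] box mm [-51.3289 117.0733] z 124.13046429396947 toolz [-0.0019 -0.0015 -1.    ] tooly yaw -0.09872031271654177 F box [ 0.3163 -0.1666] 0.18989740981677844 gap 0.0005716092217489024 q [-0.6959  0.4035  0.0993  1.9459 -0.0542  0.7971  0.9055]
```

View pics/p1.png

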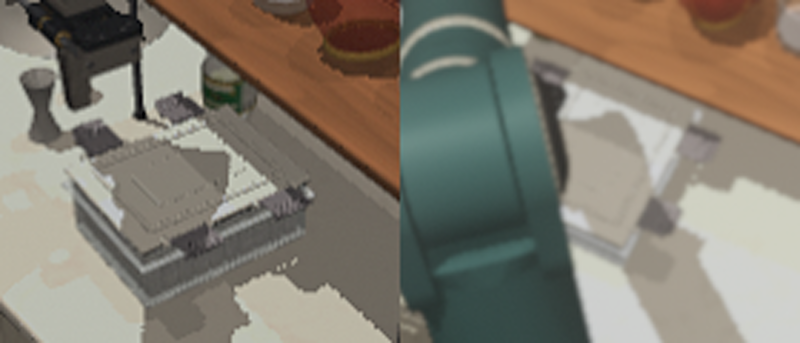

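The left half shows the shut fingers ending at (75,103), above and just outside the near left clip at (97,138), with the jigger clear at (38,105). I'm descending.

```bash
python3 -m handwheel '[{"jaw":0,"dx":0,"dy":0,"dz":-0.3,"wx":0,"wy":0,"wz":0},{"jaw":0,"dx":0,"dy":0,"dz":-0.3,"wx":0,"wy":0,"wz":0},{"jaw":0,"dx":0,"dy":0,"dz":-0.3,"wx":0,"wy":0,"wz":0}]';python3 -m handwheel '[{"jaw":0,"dx":0,"dy":0,"dz":-0.3,"wx":0,"wy":0,"wz":0},{"jaw":0,"dx":0,"dy":0,"dz":-0.3,"wx":0,"wy":0,"wz":0},{"jaw":0,"dx":0,"dy":0,"dz":-0.3,"wx":0,"wy":0,"wz":0},{"jaw":0,"dx":0,"dy":0,"dz":0,"wx":0,"wy":0,"wz":0}]'
python3 st.py
```

```text
time: 1.78
tcp_pos: [0.4641, 0.2874, 0.0818]
ee_rot: [0.154, 3.134, 0.005]
force: [-0.2, 0.7, 1.7]
finger_gap: 0.0007
grip_force: 0.4
time: 2.12
tcp_pos: [0.4624, 0.2861, 0.0345]
ee_rot: [-0.154, -3.137, 0.0]
force: [-0.3, -0.0, 0.2]
finger_gap: 0.0006
grip_force: 0.0
t 2.1167 tcp [0.4624 0.2861 0.0345] box mm [-50.9131 117.7328] z 34.456278217488176 toolz [-0.0005 -0.0003 -1.    ] tooly yaw -0.09830443597422023 F box [-0.3229 -0.0497] 0.2396522826493649 gap 0.0005703262692317697 q [-0.6818  0.5466  0.0829  1.9854 -0.0749  0.613   0.9228]
```

```bash
python3 -m handwheel '[{"jaw":0,"dx":-0.006,"dy":-0.06,"dz":0,"wx":0,"wy":0,"wz":0},{"jaw":0,"dx":-0.006,"dy":-0.06,"dz":0,"wx":0,"wy":0,"wz":0}]';python3 st.py|cut -c1-230;python3 -m handwheel '[{"jaw":0,"dx":-0.006,"dy":-0.06,"dz":0,"wx":0,"wy":0,"wz":0}]';python3 st.py|cut -c1-230
```

```text
time: 2.28
tcp_pos: [0.4629, 0.2813, 0.0364]
ee_rot: [0.154, 3.135, 0.004]
force: [0.4, 1.4, 1.7]
finger_gap: 0.0006
grip_force: 0.9
t 2.2833 tcp [0.4629 0.2813 0.0364] box mm [-49.8754 112.9754] z 36.41385254649622 toolz [ 0.0027  0.0026 -1.    ] tooly yaw -0.09811343902394061 F box [0.2692 1.3958] 1.6752844955682376 gap 0.0005525576419301425 q [-0.6734  0.539
time: 2.37
tcp_pos: [0.4626, 0.2781, 0.0364]
ee_rot: [0.154, 3.135, 0.004]
force: [0.8, 2.1, 0.4]
finger_gap: 0.0002
grip_force: 0.8
t 2.3667 tcp [0.4626 0.2781 0.0364] box mm [-49.8316 109.7813] z 36.41685488944824 toolz [ 0.003   0.0027 -1.    ] tooly yaw -0.09826834413066146 F box [0.5638 2.1809] 0.4471956133324716 gap 0.00020995833655668 q [-0.6689  0.5367
```

```bash
for i in 1 2 3; do python3 -m handwheel '[{"jaw":0,"dx":-0.004,"dy":-0.04,"dz":-0.01,"wx":0,"wy":0,"wz":0}]'|sed -n '2p;4p'; done;python3 st.py|cut -c1-230
```

```text
tcp_pos: [0.4623, 0.2753, 0.0356]
force: [0.3, 0.2, 0.5]
tcp_pos: [0.4616, 0.2726, 0.0345]
force: [0.3, -0.1, 0.0]
tcp_pos: [0.4616, 0.2721, 0.034]
force: [-0.3, 6.4, 4.5]
t 2.6167 tcp [0.4616 0.2721 0.034 ] box mm [-50.3169 103.7078] z 34.00860688028068 toolz [ 0.0021  0.0026 -1.    ] tooly yaw -0.09876564809609924 F box [-0.9464  6.2878] 4.4932315380794225 gap 0.000365108400561054 q [-0.6599  0.53
```

```bash
for i in 1 2 3 4 5; do python3 -m handwheel '[{"jaw":0,"dx":-0.003,"dy":-0.03,"dz":-0.006,"wx":0,"wy":0,"wz":0}]'|sed -n '2p;4p'; done;python3 st.py|cut -c1-230
```

```text
tcp_pos: [0.4616, 0.2721, 0.034]
force: [0.1, 9.0, 4.5]
tcp_pos: [0.4616, 0.2721, 0.034]
force: [-1.1, 11.9, 4.4]
tcp_pos: [0.4616, 0.272, 0.034]
force: [-1.8, 14.4, 5.4]
tcp_pos: [0.4616, 0.272, 0.034]
force: [-2.0, 18.7, 5.4]
tcp_pos: [0.4616, 0.272, 0.034]
force: [-1.0, 21.0, 5.9]
t 3.0333 tcp [0.4616 0.272  0.034 ] box mm [-50.2683 103.5443] z 33.99256574056743 toolz [ 0.0064  0.0117 -0.9999] tooly yaw -0.09443425910311493 F box [-3.0097 20.8333] 5.917695050491189 gap 0.0006205276256162613 q [-0.6514  0.53
```

Run:
```python
from rig import arm;import cv2
A=arm.snapshot("scene")["img"][160:250,160:280,::-1]
cv2.imwrite("pics/p2.png",cv2.resize(A,(800,600),interpolation=2))
```

```text
(no output)
```

View pics/p2.png

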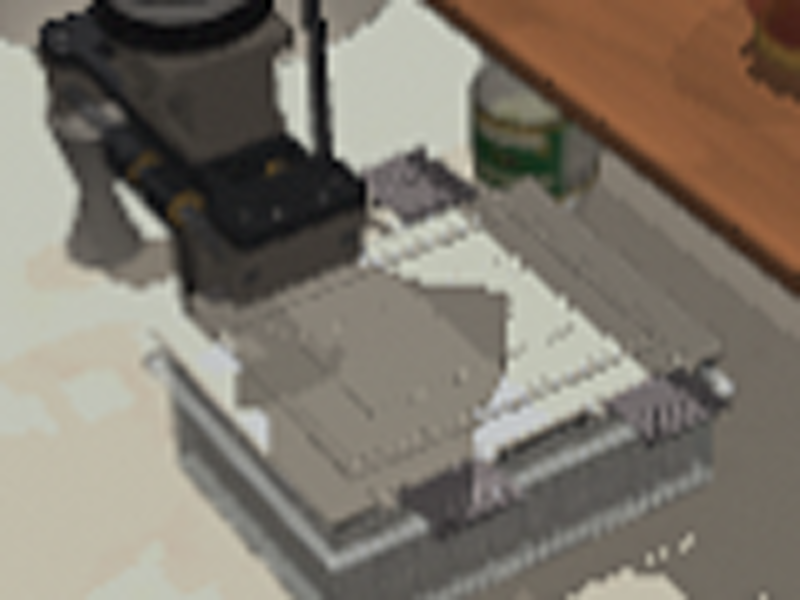

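The gripper hides the near left clip. The stop was stiff: it reached 21 N with no movement. I'll back off and probe higher, at the tab point, to tell whether it is shut.

```bash
python3 -m handwheel '[{"jaw":0,"dx":0.03,"dy":0.3,"dz":0,"wx":0,"wy":0,"wz":0},{"jaw":0,"dx":0.02,"dy":0.2,"dz":0.34,"wx":0,"wy":0,"wz":0},{"jaw":0,"dx":0,"dy":0,"dz":0,"wx":0,"wy":0,"wz":0}]'|sed -n '2p;4p';python3 st.py|cut -c1-230
python3 -m handwheel '[{"jaw":0,"dx":-0.03,"dy":-0.3,"dz":0,"wx":0,"wy":0,"wz":0}]'|sed -n '2p;4p'
for i in 1 2 3 4 5; do python3 -m handwheel '[{"jaw":0,"dx":-0.004,"dy":-0.04,"dz":0,"wx":0,"wy":0,"wz":0}]'|sed -n '2p;4p';done;python3 st.py|cut -c1-230
```

```text
tcp_pos: [0.4636, 0.291, 0.0504]
force: [1.3, -0.1, 1.0]
t 3.3333 tcp [0.4636 0.291  0.0504] box mm [-50.1086 122.7177] z 50.40134208375384 toolz [ 0.0027  0.0024 -1.    ] tooly yaw -0.09641191229222291 F box [1.3256 0.0614] 0.9961271234444761 gap 0.00046113128617553063 q [-0.6897  0.52
tcp_pos: [0.4615, 0.2761, 0.049]
force: [0.8, -0.7, -0.2]
tcp_pos: [0.4609, 0.2709, 0.0485]
force: [-0.6, 5.6, 1.1]
tcp_pos: [0.4608, 0.2707, 0.0487]
force: [-0.3, 12.1, -0.8]
tcp_pos: [0.4608, 0.2706, 0.0488]
force: [-0.1, 16.3, -1.2]
tcp_pos: [0.4608, 0.2705, 0.0491]
force: [-0.6, 20.3, -2.3]
tcp_pos: [0.4608, 0.2704, 0.0493]
force: [0.2, 24.2, -4.8]
t 3.8333 tcp [0.4608 0.2704 0.0493] box mm [-50.9248 101.9189] z 49.280042903163626 toolz [ 0.0049  0.011  -0.9999] tooly yaw -0.09645201878998645 F box [-2.1188 24.07  ] -4.842108978704831 gap 0.0006161400202091909 q [-0.654   0.
```

Contact at the tab point lies at y=102, inside the flare contact at 103.5. That means the clip hangs vertical, so it is shut, and the box sits about 3.5 mm further right than I estimated. Next I retreat and cross to the right side.

```bash
sed -i 's/c=np.array.*;w=/c=np.array([.5012,.1605]);w=/' st.py; python3 -m handwheel '[{"jaw":0,"dx":0.04,"dy":0.5,"dz":0,"wx":0,"wy":0,"wz":0},{"jaw":0,"dx":0,"dy":0.1,"dz":0.6,"wx":0,"wy":0,"wz":0},{"jaw":0,"dx":0,"dy":0,"dz":0.8,"wx":0,"wy":0,"wz":0},{"jaw":0,"dx":0,"dy":0,"dz":0.7,"wx":0,"wy":0,"wz":0},{"jaw":0,"dx":-0.04,"dy":-0.6,"dz":0,"wx":0,"wy":0,"wz":0},{"jaw":0,"dx":-0.08,"dy":-0.75,"dz":0,"wx":0,"wy":0,"wz":0},{"jaw":0,"dx":-0.08,"dy":-0.75,"dz":0,"wx":0,"wy":0,"wz":0},{"jaw":0,"dx":-0.08,"dy":-0.75,"dz":0,"wx":0,"wy":0,"wz":0},{"jaw":0,"dx":-0.08,"dy":-0.75,"dz":0,"wx":0,"wy":0,"wz":0},{"jaw":0,"dx":-0.08,"dy":-0.75,"dz":0,"wx":0,"wy":0,"wz":0}]'|sed -n '2p;4p';python3 st.py
```

```text
tcp_pos: [0.4381, 0.072, 0.1526]
force: [0.2, -0.1, -0.0]
t 4.6667 tcp [0.4381 0.072  0.1526] box mm [-54.1142 -94.1988] z 152.61289387777913 toolz [-0.0023 -0.0011 -1.    ] tooly yaw -0.10110329227133308 F box [ 0.2102 -0.1261] -0.04648538298783772 gap 0.00024544036103340313 q [-0.4152  0.205   0.1976  2.1538 -0.0555  0.7899  1.2872]
```

```bash
python3 -m handwheel '[{"jaw":0,"dx":0.04,"dy":-0.42,"dz":0,"wx":0,"wy":0,"wz":0},{"jaw":0,"dx":0,"dy":0,"dz":0,"wx":0,"wy":0,"wz":0},{"jaw":0,"dx":0,"dy":0,"dz":-0.4,"wx":0,"wy":0,"wz":0},{"jaw":0,"dx":0,"dy":0,"dz":-0.4,"wx":0,"wy":0,"wz":0},{"jaw":0,"dx":0,"dy":0,"dz":-0.35,"wx":0,"wy":0,"wz":0},{"jaw":0,"dx":0,"dy":0,"dz":-0.35,"wx":0,"wy":0,"wz":0},{"jaw":0,"dx":0,"dy":0,"dz":-0.35,"wx":0,"wy":0,"wz":0},{"jaw":0,"dx":0,"dy":0,"dz":0,"wx":0,"wy":0,"wz":0}]'|sed -n '2p;4p';python3 st.py;python3 pic.py pics/p3.png
```

```text
tcp_pos: [0.4389, 0.0537, 0.0581]
force: [-0.2, -0.8, 0.7]
t 5.3333 tcp [0.4389 0.0537 0.0581] box mm [ -51.5455 -112.4259] z 58.05834236511843 toolz [-0.0068 -0.002  -1.    ] tooly yaw -0.0998054945747406 F box [-0.1478 -0.7714] 0.7280682549621682 gap 0.00039665438159386515 q [-0.3518  0.3817  0.1799  2.2138 -0.1241  0.5622  1.392 ]
```

View pics/p3.png

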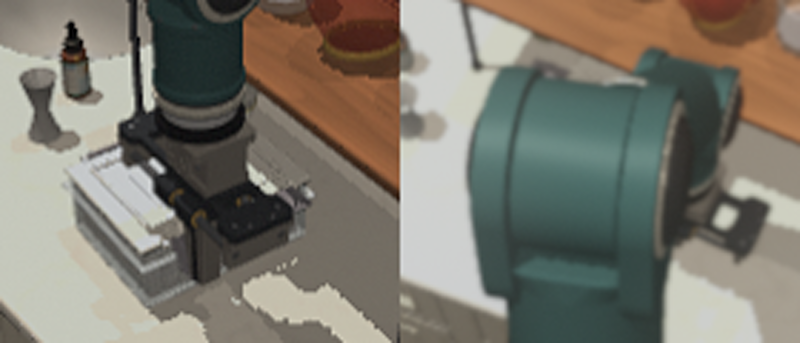

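The near right clip is now half-lowered under the fingers (left half, (205,265)) and not at the bead. I'm rising and leaning 35° for the far right clip.

```bash
python3 -m handwheel '[{"jaw":0,"dx":0,"dy":-0.15,"dz":0.6,"wx":0,"wy":0,"wz":0},{"jaw":0,"dx":0,"dy":0,"dz":0.8,"wx":0,"wy":0,"wz":0},{"jaw":0,"dx":0,"dy":0,"dz":0.6,"wx":-0.006,"wy":-0.065,"wz":0},{"jaw":0,"dx":0,"dy":0,"dz":0,"wx":-0.006,"wy":-0.065,"wz":0},{"jaw":0,"dx":0,"dy":0,"dz":0,"wx":-0.006,"wy":-0.065,"wz":0},{"jaw":0,"dx":0,"dy":0,"dz":0,"wx":-0.006,"wy":-0.065,"wz":0},{"jaw":0,"dx":0,"dy":0,"dz":0,"wx":-0.006,"wy":-0.065,"wz":0},{"jaw":0,"dx":0,"dy":0,"dz":0,"wx":-0.006,"wy":-0.065,"wz":0},{"jaw":0,"dx":0,"dy":0,"dz":0,"wx":0,"wy":0,"wz":0}]'|sed -n '2p;4p';python3 st.py
```

```text
tcp_pos: [0.4408, 0.0359, 0.1583]
force: [-1.0, 1.0, 0.2]
t 6.1833 tcp [0.4408 0.0359 0.1583] box mm [ -47.9062 -129.9394] z 158.30650199887342 toolz [ 0.396  -0.0675 -0.9158] tooly yaw -0.10759490660619034 F box [-1.1374  0.9112] 0.1898458193968528 gap 0.0003007871650115411 q [-0.1893  0.0344 -0.1034  2.4227  0.5456  0.3586  0.6948]
```

```bash
python3 -m handwheel '[{"jaw":0,"dx":0.5,"dy":0,"dz":0,"wx":0,"wy":0,"wz":0},{"jaw":0,"dx":0.5,"dy":-0.05,"dz":0,"wx":0,"wy":0,"wz":0},{"jaw":0,"dx":0,"dy":0,"dz":0,"wx":-0.007,"wy":-0.07,"wz":0},{"jaw":0,"dx":0,"dy":0,"dz":0,"wx":-0.007,"wy":-0.06,"wz":0},{"jaw":0,"dx":0,"dy":0,"dz":0,"wx":0,"wy":0,"wz":0}]'|sed -n '2p;4p';python3 st.py
```

```text
tcp_pos: [0.4933, 0.0253, 0.1579]
force: [-0.8, -0.0, 0.8]
t 6.6 tcp [0.4933 0.0253 0.1579] box mm [   5.3711 -135.2803] z 157.8925904484623 toolz [ 0.4705 -0.1003 -0.8767] tooly yaw -0.12448942260121248 F box [-0.7567 -0.1052] 0.7684141547047076 gap 0.0002614574910179677 q [-0.2844  0.1071  0.0168  2.3865  0.8609  0.2937  0.4023]
```

```bash
python3 -m handwheel '[{"jaw":0,"dx":0.3,"dy":0.15,"dz":0,"wx":0.02,"wy":-0.02,"wz":0.008},{"jaw":0,"dx":0.25,"dy":0.12,"dz":0,"wx":0.018,"wy":-0.02,"wz":0.008},{"jaw":0,"dx":0,"dy":0,"dz":0,"wx":0,"wy":-0.03,"wz":0},{"jaw":0,"dx":0,"dy":0,"dz":0,"wx":0,"wy":0,"wz":0}]'|sed -n '2p;4p';python3 st.py
```

```text
tcp_pos: [0.5223, 0.0381, 0.1587]
force: [-0.7, 0.3, 0.2]
t 6.9333 tcp [0.5223 0.0381 0.1587] box mm [  32.9843 -119.7911] z 158.66162409203076 toolz [ 0.5439 -0.0398 -0.8382] tooly yaw -0.10066623390617306 F box [-0.7337  0.2536] 0.16667185750984193 gap 0.0005413163551691262 q [-0.3336  0.1374  0.0956  2.3932  1.2184  0.1675  0.0531]
```

```bash
python3 -m handwheel '[{"jaw":0,"dx":0.12,"dy":0,"dz":-0.3,"wx":0,"wy":0,"wz":0},{"jaw":0,"dx":0.12,"dy":0,"dz":-0.3,"wx":0,"wy":0,"wz":0},{"jaw":0,"dx":0,"dy":0,"dz":-0.2,"wx":0,"wy":0,"wz":0},{"jaw":0,"dx":0,"dy":0,"dz":0,"wx":0,"wy":0,"wz":0}]'|sed -n '2p;4p';python3 st.py;python3 pic.py pics/p4.png
```

```text
tcp_pos: [0.5306, 0.0377, 0.1266]
force: [-0.7, 0.3, -0.2]
t 7.2667 tcp [0.5306 0.0377 0.1266] box mm [  41.2736 -119.3794] z 126.60499176652712 toolz [ 0.5427 -0.0422 -0.8389] tooly yaw -0.10078018879916303 F box [-0.7137  0.2302] -0.1889597741684069 gap 0.0005937471732450251 q [-0.2567  0.2288  0.0196  2.3924  1.759   0.1688 -0.4878]
```

View pics/p4.png

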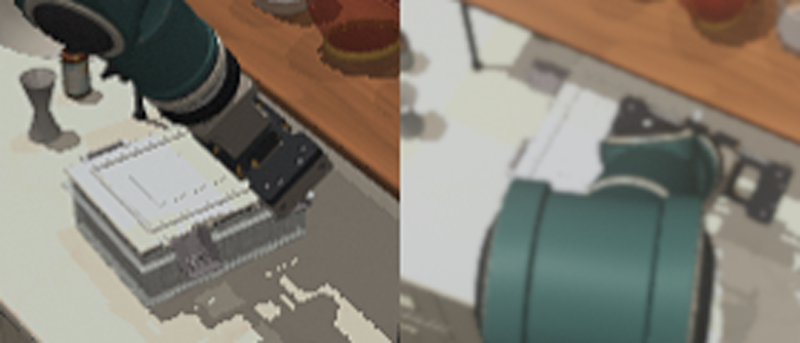

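The near left clip is tucked in at the lid edge ((105,150)), the near right is half-lowered, and the gripper clears the shelf edge. I'm descending on the far right clip.

```bash
python3 -m handwheel '[{"jaw":0,"dx":0.06,"dy":0,"dz":-0.25,"wx":0,"wy":0,"wz":0},{"jaw":0,"dx":0.02,"dy":0.02,"dz":-0.25,"wx":0,"wy":0,"wz":0},{"jaw":0,"dx":0,"dy":0,"dz":-0.25,"wx":0,"wy":0,"wz":0},{"jaw":0,"dx":0,"dy":0,"dz":-0.25,"wx":0,"wy":0,"wz":0},{"jaw":0,"dx":0,"dy":0,"dz":0,"wx":0,"wy":0,"wz":0}]'|sed -n '2p;4p';python3 st.py
```

```text
tcp_pos: [0.5341, 0.0382, 0.0764]
force: [0.4, -0.3, -0.9]
t 7.7833 tcp [0.5341 0.0382 0.0764] box mm [  44.7545 -118.5068] z 76.37056020583627 toolz [ 0.5419 -0.0428 -0.8394] tooly yaw -0.10256885873037652 F box [ 0.4526 -0.2693] -0.9092665936107481 gap 0.000650038377709738 q [-0.0522  0.374  -0.2082  2.393   2.1962  0.2961 -0.91  ]
```

```bash
python3 -m handwheel '[{"jaw":0,"dx":0,"dy":0,"dz":-0.24,"wx":0,"wy":0,"wz":0},{"jaw":0,"dx":0,"dy":0,"dz":-0.24,"wx":0,"wy":0,"wz":0},{"jaw":0,"dx":0,"dy":0,"dz":-0.24,"wx":0,"wy":0,"wz":0},{"jaw":0,"dx":0,"dy":0,"dz":0,"wx":0,"wy":0,"wz":0}]'|sed -n '2p;4p';python3 st.py
for i in 1 2 3 4 5 6; do python3 -m handwheel '[{"jaw":0,"dx":0.005,"dy":0.05,"dz":-0.006,"wx":0,"wy":0,"wz":0}]'|sed -n '2p;4p';done;python3 st.py
```

```text
tcp_pos: [0.5342, 0.0381, 0.0406]
force: [0.2, 0.3, -0.7]
t 8.1167 tcp [0.5342 0.0381 0.0406] box mm [  44.768  -118.5847] z 40.60175407868228 toolz [ 0.5418 -0.0434 -0.8394] tooly yaw -0.10243339334741028 F box [0.2165 0.3237] -0.7361809265694286 gap 0.0004757983559415273 q [ 0.0217  0.4812 -0.2931  2.3945  2.3337  0.4    -1.0287]
tcp_pos: [0.5349, 0.0403, 0.0415]
force: [0.4, -1.5, -0.7]
tcp_pos: [0.5356, 0.0435, 0.0418]
force: [0.2, -0.0, -0.8]
tcp_pos: [0.536, 0.0467, 0.0417]
force: [0.7, -0.2, -0.2]
tcp_pos: [0.5362, 0.0495, 0.0412]
force: [-0.5, -0.8, 0.2]
tcp_pos: [0.5364, 0.0522, 0.0407]
force: [-0.2, -1.0, 0.7]
tcp_pos: [0.5364, 0.0542, 0.0401]
force: [0.2, -2.6, -0.3]
t 8.6167 tcp [0.5364 0.0542 0.0401] box mm [  45.4141 -102.3406] z 40.07228490932596 toolz [ 0.5446 -0.0413 -0.8377] tooly yaw -0.1014787410333312 F box [ 0.4587 -2.6146] -0.30216776051445604 gap 0.000569464491702154 q [-0.0231  0.4868 -0.2888  2.3865  2.2934  0.4115 -1.0256]
```

```bash
for i in 1 2 3 4 5 6 7; do python3 -m handwheel '[{"jaw":0,"dx":0.004,"dy":0.04,"dz":-0.004,"wx":0,"wy":0,"wz":0}]'|sed -n '2p;4p';done;python3 st.py
```

```text
tcp_pos: [0.5364, 0.056, 0.0396]
force: [-0.7, -3.3, 0.6]
tcp_pos: [0.5364, 0.058, 0.0392]
force: [-0.4, -1.8, 0.4]
tcp_pos: [0.5367, 0.0604, 0.0389]
force: [-0.7, -0.1, -0.1]
tcp_pos: [0.5371, 0.0629, 0.0388]
force: [0.5, -0.3, 0.9]
tcp_pos: [0.5373, 0.0637, 0.0386]
force: [-1.3, -6.8, -0.2]
tcp_pos: [0.5374, 0.064, 0.0384]
force: [-1.8, -9.8, 2.8]
tcp_pos: [0.5376, 0.0642, 0.0382]
force: [-4.4, -13.1, 4.6]
t 9.2 tcp [0.5376 0.0642 0.0382] box mm [ 45.603  -92.3062] z 38.18371934339063 toolz [ 0.5447 -0.0477 -0.8373] tooly yaw -0.10862214120431718 F box [ -3.0819 -13.4852] 4.591637112785245 gap 0.0006704780574546353 q [-0.0608  0.4942 -0.2817  2.3791  2.2496  0.4241 -1.0162]
```

```bash
for i in 1 2 3 4; do python3 -m handwheel '[{"jaw":0,"dx":0.004,"dy":0.05,"dz":-0.004,"wx":0,"wy":0,"wz":0}]'|sed -n '2p;4p';done;python3 -m handwheel '[{"jaw":0,"dx":-0.04,"dy":-0.5,"dz":0,"wx":0,"wy":0,"wz":0},{"jaw":0,"dx":-0.04,"dy":-0.5,"dz":0,"wx":0,"wy":0,"wz":0},{"jaw":0,"dx":-0.1,"dy":-0.2,"dz":0.4,"wx":0,"wy":0,"wz":0},{"jaw":0,"dx":-0.3,"dy":0,"dz":0.6,"wx":0,"wy":0.03,"wz":0},{"jaw":0,"dx":-0.3,"dy":0,"dz":0.6,"wx":0,"wy":0.03,"wz":0},{"jaw":0,"dx":-0.3,"dy":0,"dz":0.6,"wx":0.007,"wy":0.07,"wz":0},{"jaw":0,"dx":-0.3,"dy":0,"dz":0.2,"wx":0.007,"wy":0.07,"wz":0},{"jaw":0,"dx":-0.3,"dy":0,"dz":0,"wx":0.007,"wy":0.07,"wz":0}]'|sed -n '2p;4p';python3 st.py
```

```text
tcp_pos: [0.5376, 0.0645, 0.038]
force: [-5.5, -18.6, 7.4]
tcp_pos: [0.5377, 0.0647, 0.0377]
force: [-6.9, -22.4, 8.0]
tcp_pos: [0.5377, 0.0648, 0.0374]
force: [-9.1, -28.2, 10.2]
tcp_pos: [0.5377, 0.065, 0.0372]
force: [-10.4, -31.1, 12.2]
tcp_pos: [0.5067, -0.0054, 0.0904]
force: [-0.3, -0.8, -0.8]
t 10.2 tcp [ 0.5067 -0.0054  0.0904] box mm [  21.6901 -164.615 ] z 90.4052051353389 toolz [ 0.445  -0.1098 -0.8888] tooly yaw -0.12807637077602135 F box [-0.2637 -0.8433] -0.7506663297497841 gap 3.019524578410504e-05 q [-0.0788  0.2909 -0.1092  2.3831  1.448   0.2203 -0.1155]
```

```bash
python3 -m handwheel '[{"jaw":0,"dx":-0.5,"dy":0,"dz":0.4,"wx":0.01,"wy":0.05,"wz":0},{"jaw":0,"dx":-0.5,"dy":0,"dz":0.6,"wx":0.01,"wy":0.05,"wz":0.005},{"jaw":0,"dx":-0.3,"dy":0,"dz":0.6,"wx":0.01,"wy":0.06,"wz":0.005},{"jaw":0,"dx":0,"dy":0,"dz":0.3,"wx":0.01,"wy":0.06,"wz":0.005},{"jaw":0,"dx":0,"dy":0,"dz":0,"wx":0.01,"wy":0.06,"wz":0.005},{"jaw":0,"dx":0,"dy":0.4,"dz":0,"wx":0,"wy":0,"wz":0},{"jaw":0,"dx":0,"dy":0.75,"dz":0,"wx":0,"wy":0,"wz":0},{"jaw":0,"dx":0,"dy":0.75,"dz":0,"wx":0,"wy":0,"wz":0},{"jaw":0,"dx":0,"dy":0.3,"dz":0,"wx":0,"wy":0,"wz":0},{"jaw":0,"dx":0,"dy":0,"dz":0,"wx":0,"wy":0,"wz":0}]'|sed -n '2p;4p';python3 st.py
python3 - <<'E'
from rig import arm;import cv2
A=arm.snapshot("scene")["img"][175:250,180:280,::-1]
cv2.imwrite("pics/p5.png",cv2.resize(A,(800,600),interpolation=2))
E
```

```text
tcp_pos: [0.4958, 0.0912, 0.1237]
force: [0.3, 0.3, 0.7]
t 11.0333 tcp [0.4958 0.0912 0.1237] box mm [  1.3749 -69.4643] z 123.66430279737072 toolz [ 0.2856 -0.1231 -0.9504] tooly yaw -0.12256399806456007 F box [0.2752 0.3107] 0.6748509155397604 gap 0.000386431843931671 q [-0.0538  0.2858 -0.3853  2.2048  0.6786  0.5522  0.4852]
```

View pics/p5.png

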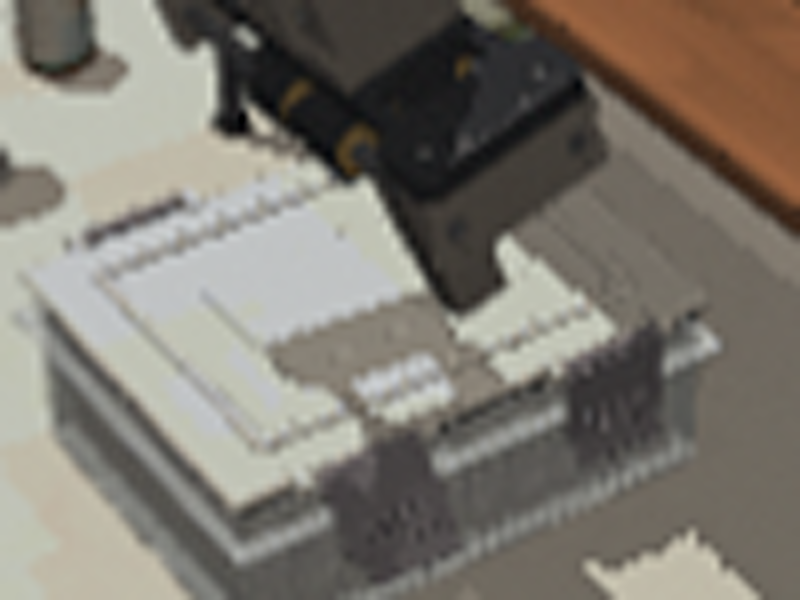

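The far right clip hangs flat and shut at (612,395), and the near left is tucked in at (135,220). The near right still stands out at (395,505), so it is next.

```bash
sed -i 's/c=np.array.*;w=/c=np.array([.5019,.1678]);w=/' st.py; python3 -m handwheel '[{"jaw":0,"dx":-0.3,"dy":0,"dz":0.7,"wx":0.02,"wy":0.05,"wz":0.004},{"jaw":0,"dx":-0.4,"dy":0,"dz":0.3,"wx":0.02,"wy":0.05,"wz":0.004},{"jaw":0,"dx":-0.4,"dy":-0.2,"dz":0,"wx":0.02,"wy":0.05,"wz":0.004},{"jaw":0,"dx":0,"dy":-0.5,"dz":0,"wx":0.018,"wy":0.035,"wz":0.004},{"jaw":0,"dx":0,"dy":0,"dz":0,"wx":0,"wy":0,"wz":0}]'|sed -n '2p;4p';python3 st.py
```

```text
tcp_pos: [0.4467, 0.0426, 0.1637]
force: [-0.2, -0.6, -0.0]
t 11.5 tcp [0.4467 0.0426 0.1637] box mm [ -42.6418 -129.9991] z 163.67039848246185 toolz [ 0.0214 -0.019  -0.9996] tooly yaw -0.10322968175359376 F box [-0.1773 -0.6632] -0.04418086444690739 gap 0.00028638215125077597 q [ 0.2666  0.2333 -0.5046  2.1116  0.1861  0.8168  1.1152]
```

```bash
python3 -m handwheel '[{"jaw":0,"dx":-0.14,"dy":0.04,"dz":0,"wx":0.012,"wy":0.013,"wz":0},{"jaw":0,"dx":0,"dy":0,"dz":-0.5,"wx":0,"wy":0,"wz":0},{"jaw":0,"dx":0,"dy":0,"dz":-0.5,"wx":0,"wy":0,"wz":0},{"jaw":0,"dx":0,"dy":0,"dz":-0.5,"wx":0,"wy":0,"wz":0},{"jaw":0,"dx":0,"dy":0,"dz":-0.5,"wx":0,"wy":0,"wz":0},{"jaw":0,"dx":0,"dy":0,"dz":-0.5,"wx":0,"wy":0,"wz":0},{"jaw":0,"dx":0,"dy":0,"dz":0,"wx":0,"wy":0,"wz":0}]'|sed -n '2p;4p';python3 st.py
for i in 1 2 3 4 5 6; do python3 -m handwheel '[{"jaw":0,"dx":0.006,"dy":0.06,"dz":0,"wx":0,"wy":0,"wz":0}]'|sed -n '2p;4p';done;python3 st.py
```

```text
tcp_pos: [0.4351, 0.0497, 0.0347]
force: [-1.1, -0.1, -1.4]
t 12.0833 tcp [0.4351 0.0497 0.0347] box mm [ -54.92   -124.0887] z 34.7460160560092 toolz [-0.0057 -0.0002 -1.    ] tooly yaw -0.09504006447235314 F box [-1.0788 -0.1919] -1.4305764174720697 gap 0.0004896445408557158 q [ 0.1598  0.4652 -0.4085  2.2008  0.3505  0.5422  0.9619]
tcp_pos: [0.4373, 0.053, 0.0375]
force: [-0.8, -1.1, 0.4]
tcp_pos: [0.4394, 0.0569, 0.0391]
force: [-0.3, -0.3, -0.2]
tcp_pos: [0.4405, 0.0605, 0.0397]
force: [-0.5, -0.2, -0.0]
tcp_pos: [0.4409, 0.0637, 0.0398]
force: [-0.9, -0.4, -0.0]
tcp_pos: [0.4408, 0.0664, 0.0395]
force: [0.9, -1.5, -0.9]
tcp_pos: [0.4408, 0.0691, 0.0391]
force: [0.2, -2.0, 1.0]
t 12.5833 tcp [0.4408 0.0691 0.0391] box mm [ -51.1922 -104.1797] z 39.095525345101024 toolz [ 0.0033  0.0004 -1.    ] tooly yaw -0.09396989287896285 F box [ 0.4264 -1.9793] 0.9874823397039465 gap 0.0002243776417246268 q [ 0.1205  0.4627 -0.412   2.1875  0.3502  0.5495  0.9232]
```

```bash
for i in 1 2 3 4 5 6 7 8 9; do python3 -m handwheel '[{"jaw":0,"dx":0.004,"dy":0.045,"dz":-0.008,"wx":0,"wy":0,"wz":0}]'|sed -n '2p;4p';done;python3 st.py
```

```text
tcp_pos: [0.4409, 0.0718, 0.0385]
force: [-0.3, -0.6, -0.4]
tcp_pos: [0.4408, 0.0725, 0.0379]
force: [-0.3, -10.6, 6.0]
tcp_pos: [0.4407, 0.0726, 0.0374]
force: [-0.9, -16.7, 9.7]
tcp_pos: [0.4406, 0.0727, 0.0369]
force: [-1.3, -22.2, 11.8]
tcp_pos: [0.4404, 0.0729, 0.0365]
force: [-1.0, -27.7, 14.9]
tcp_pos: [0.4403, 0.073, 0.0361]
force: [-1.9, -32.4, 17.9]
tcp_pos: [0.4402, 0.0731, 0.0357]
force: [-2.6, -39.7, 21.0]
tcp_pos: [0.4401, 0.0733, 0.0353]
force: [-2.5, -44.2, 22.7]
tcp_pos: [0.44, 0.0734, 0.0349]
force: [-3.0, -48.7, 25.0]
t 13.3333 tcp [0.44   0.0734 0.0349] box mm [ -52.344  -100.0331] z 34.875568003920066 toolz [-0.0073 -0.0211 -0.9998] tooly yaw -0.10485623685684059 F box [  1.7673 -48.7785] 24.973214411161454 gap 0.0005515882629382225 q [ 0.0785  0.4738 -0.3912  2.1795  0.3678  0.5633  0.8752]
```

The stop is hard at -100 mm, matching the other clips, so the near right is shut. I'm retreating and crossing over to the far left.

```bash
python3 -m handwheel '[{"jaw":0,"dx":-0.04,"dy":-0.5,"dz":0.1,"wx":0,"wy":0,"wz":0},{"jaw":0,"dx":-0.03,"dy":-0.4,"dz":0,"wx":0,"wy":0,"wz":0},{"jaw":0,"dx":0,"dy":0,"dz":0.8,"wx":0,"wy":0,"wz":0},{"jaw":0,"dx":0,"dy":0,"dz":0.8,"wx":0,"wy":0,"wz":0},{"jaw":0,"dx":0,"dy":0,"dz":0.8,"wx":0,"wy":0,"wz":0},{"jaw":0,"dx":0.07,"dy":0.7,"dz":0.2,"wx":0,"wy":0,"wz":0},{"jaw":0,"dx":0.07,"dy":0.8,"dz":0,"wx":0,"wy":0,"wz":0},{"jaw":0,"dx":0.07,"dy":0.8,"dz":0,"wx":0,"wy":0,"wz":0},{"jaw":0,"dx":0.07,"dy":0.8,"dz":0,"wx":0,"wy":0,"wz":0},{"jaw":0,"dx":0.07,"dy":0.8,"dz":0,"wx":0,"wy":0,"wz":0}]'|sed -n '2p;4p';python3 st.py
```

```text
tcp_pos: [0.4559, 0.2416, 0.1701]
force: [0.2, -0.1, 0.2]
t 14.1667 tcp [0.4559 0.2416 0.1701] box mm [-53.0216  68.9285] z 170.09082994851732 toolz [ 0.0027  0.0015 -1.    ] tooly yaw -0.09421377594037222 F box [ 0.2493 -0.0969] 0.22246472071745998 gap 0.0006459388236745728 q [-0.0596  0.3674 -0.5935  1.942   0.259   0.9041  0.6934]
```

```bash
python3 -m handwheel '[{"jaw":0,"dx":0,"dy":0.6,"dz":0,"wx":-0.006,"wy":-0.061,"wz":0},{"jaw":0,"dx":0.3,"dy":0.1,"dz":0,"wx":-0.006,"wy":-0.061,"wz":0},{"jaw":0,"dx":0.4,"dy":0,"dz":0,"wx":-0.006,"wy":-0.061,"wz":0},{"jaw":0,"dx":0.2,"dy":0,"dz":0,"wx":-0.006,"wy":-0.061,"wz":0},{"jaw":0,"dx":0,"dy":0,"dz":0,"wx":-0.006,"wy":-0.061,"wz":0},{"jaw":0,"dx":0,"dy":0,"dz":0,"wx":-0.006,"wy":-0.061,"wz":0},{"jaw":0,"dx":0,"dy":0,"dz":0,"wx":0,"wy":0,"wz":0}]'|sed -n '2p;4p';python3 st.py
```

```text
tcp_pos: [0.4976, 0.2749, 0.1677]
force: [-0.1, -0.3, -1.1]
t 14.75 tcp [0.4976 0.2749 0.1677] box mm [-14.7695 106.1789] z 167.70938505743464 toolz [ 0.5203 -0.0525 -0.8524] tooly yaw -0.08994514638876651 F box [-0.0686 -0.3395] -1.1328267876012852 gap 0.00020240560061866658 q [-0.5092  0.281  -0.3368  2.1666  1.04    0.614  -0.185 ]
```

```bash
python3 -m handwheel '[{"jaw":0,"dx":0.3,"dy":0.02,"dz":-0.35,"wx":-0.003,"wy":-0.03,"wz":-0.003},{"jaw":0,"dx":0.3,"dy":0.02,"dz":-0.35,"wx":0,"wy":0,"wz":-0.002},{"jaw":0,"dx":0.3,"dy":0.02,"dz":-0.25,"wx":0,"wy":0,"wz":0},{"jaw":0,"dx":0.2,"dy":0,"dz":0,"wx":0,"wy":0,"wz":0},{"jaw":0,"dx":0,"dy":0,"dz":0,"wx":0,"wy":0,"wz":0}]'|sed -n '2p;4p';python3 st.py
```

```text
tcp_pos: [0.5584, 0.2757, 0.1218]
force: [0.2, -0.1, -0.5]
t 15.1667 tcp [0.5584 0.2757 0.1218] box mm [ 45.6526 112.9568] z 121.75687807320814 toolz [ 0.5588 -0.0643 -0.8268] tooly yaw -0.10698080130693928 F box [ 0.2074 -0.106 ] -0.49318900294201196 gap 0.00040773928943265347 q [-0.5346  0.428  -0.2446  2.1135  1.2834  0.5628 -0.3856]
```

Lean is 34° and nothing is touching. I'm descending to lower the clip, then pushing it in.

```bash
python3 -m handwheel '[{"jaw":0,"dx":-0.06,"dy":0,"dz":-0.3,"wx":0,"wy":0,"wz":0},{"jaw":0,"dx":0,"dy":0.02,"dz":-0.35,"wx":0,"wy":0,"wz":0},{"jaw":0,"dx":0,"dy":0.02,"dz":-0.35,"wx":0,"wy":0,"wz":0},{"jaw":0,"dx":0,"dy":0,"dz":0,"wx":0,"wy":0,"wz":0}]'|sed -n '2p;4p';python3 st.py|cut -c1-200;python3 -m handwheel '[{"jaw":0,"dx":0,"dy":0,"dz":-0.3,"wx":0,"wy":0,"wz":0},{"jaw":0,"dx":0,"dy":0,"dz":-0.3,"wx":0,"wy":0,"wz":0},{"jaw":0,"dx":0,"dy":0,"dz":0,"wx":0,"wy":0,"wz":0}]'|sed -n '2p;4p';python3 st.py
```

```text
tcp_pos: [0.5521, 0.278, 0.0702]
force: [-0.7, 0.1, -0.5]
t 15.5 tcp [0.5521 0.278  0.0702] box mm [ 39.2259 114.5737] z 70.17786898335301 toolz [ 0.557  -0.0635 -0.8281] tooly yaw -0.10419049858512322 F box [-0.7118  0.0051] -0.5173085483907914 gap 0.000684
tcp_pos: [0.5527, 0.2781, 0.0412]
force: [-1.0, 0.5, 0.0]
t 15.75 tcp [0.5527 0.2781 0.0412] box mm [ 39.7797 114.7568] z 41.19876287494094 toolz [ 0.5582 -0.0632 -0.8273] tooly yaw -0.10435460394439634 F box [-1.0529  0.416 ] 0.006643531899042508 gap 0.00037604551123206757 q [-0.594   0.5787 -0.1885  2.1422  1.5853  0.5354 -0.7293]
```

```bash
for i in 1 2 3 4 5 6 7 8 9 10 11 12; do python3 -m handwheel '[{"jaw":0,"dx":-0.004,"dy":-0.05,"dz":-0.006,"wx":0,"wy":0,"wz":0}]'|sed -n '2p;4p';done;python3 st.py
```

```text
tcp_pos: [0.5533, 0.2766, 0.0425]
force: [0.1, 0.6, 1.6]
tcp_pos: [0.5535, 0.2739, 0.0428]
force: [-0.3, 0.4, -0.3]
tcp_pos: [0.5533, 0.2711, 0.0425]
force: [0.0, 0.0, 0.4]
tcp_pos: [0.553, 0.2686, 0.0419]
force: [0.3, 0.8, 0.3]
tcp_pos: [0.5525, 0.2666, 0.0413]
force: [-0.1, 1.5, -0.1]
tcp_pos: [0.5521, 0.2644, 0.0407]
force: [0.2, 2.0, 0.4]
tcp_pos: [0.5519, 0.2612, 0.0401]
force: [0.5, -0.2, 0.0]
tcp_pos: [0.5518, 0.2604, 0.04]
force: [0.2, 8.2, 2.4]
tcp_pos: [0.5517, 0.2602, 0.04]
force: [1.9, 12.5, 1.1]
tcp_pos: [0.5516, 0.2601, 0.0402]
force: [2.4, 14.2, 0.7]
tcp_pos: [0.5515, 0.2599, 0.0402]
force: [4.5, 18.6, -0.6]
tcp_pos: [0.5514, 0.2598, 0.0403]
force: [5.5, 21.6, -0.0]
t 16.75 tcp [0.5514 0.2598 0.0403] box mm [40.3042 96.3701] z 40.34285887803479 toolz [ 0.5616 -0.0432 -0.8263] tooly yaw -0.08786553650398694 F box [ 3.3881 22.0716] -0.02792737095357989 gap 0.0004219696630056468 q [-0.5626  0.5643 -0.1804  2.1823  1.6891  0.5027 -0.7984]
```

```bash
for i in 1 2 3; do python3 -m handwheel '[{"jaw":0,"dx":-0.004,"dy":-0.05,"dz":-0.006,"wx":0,"wy":0,"wz":0}]'|sed -n '4p';done; python3 -m handwheel '[{"jaw":0,"dx":0.04,"dy":0.5,"dz":0,"wx":0,"wy":0,"wz":0},{"jaw":0,"dx":0.04,"dy":0.5,"dz":0,"wx":0,"wy":0,"wz":0},{"jaw":0,"dx":-0.4,"dy":0,"dz":0.5,"wx":0,"wy":0,"wz":0},{"jaw":0,"dx":-0.6,"dy":0,"dz":0.5,"wx":0,"wy":0,"wz":0},{"jaw":0,"dx":-0.6,"dy":0,"dz":0.5,"wx":0,"wy":0.03,"wz":0},{"jaw":0,"dx":-0.4,"dy":0.2,"dz":0.7,"wx":0,"wy":0.06,"wz":0},{"jaw":0,"dx":-0.4,"dy":0.4,"dz":0.5,"wx":0,"wy":0.06,"wz":0},{"jaw":0,"dx":-0.3,"dy":0.6,"dz":0.2,"wx":0,"wy":0.06,"wz":0},{"jaw":0,"dx":-0.3,"dy":0.7,"dz":0,"wx":0,"wy":0.06,"wz":0},{"jaw":0,"dx":-0.3,"dy":0.7,"dz":0,"wx":0,"wy":0.06,"wz":0}]'|sed -n '2p;4p';python3 -m handwheel '[{"jaw":0,"dx":-0.3,"dy":0.75,"dz":0,"wx":0,"wy":0,"wz":0},{"jaw":0,"dx":-0.3,"dy":0.75,"dz":0,"wx":0,"wy":0,"wz":0},{"jaw":0,"dx":-0.3,"dy":0.75,"dz":0,"wx":0,"wy":0,"wz":0},{"jaw":0,"dx":-0.3,"dy":0.75,"dz":0,"wx":0,"wy":0,"wz":0},{"jaw":0,"dx":-0.3,"dy":0.7,"dz":0,"wx":0,"wy":0,"wz":0},{"jaw":0,"dx":0,"dy":0,"dz":0,"wx":0,"wy":0,"wz":0}]'|sed -n '2p;4p'
python3 - <<'E'
from rig import arm;import cv2
A=arm.snapshot("scene")["img"][165:255,165:285,::-1];B=arm.snapshot("top")["img"][180:270,180:300,::-1]
cv2.imwrite("pics/p6.png",cv2.resize(cv2.hconcat([A,B]),(800,300),interpolation=2))
E
```

```text
force: [6.1, 24.8, -0.2]
force: [7.6, 29.3, -2.1]
force: [7.0, 31.9, -2.6]
tcp_pos: [0.4082, 0.4093, 0.1613]
force: [1.8, 0.0, -0.7]
tcp_pos: [0.3269, 0.5997, 0.1582]
force: [-1.0, -1.0, 0.2]
```

View pics/p6.png

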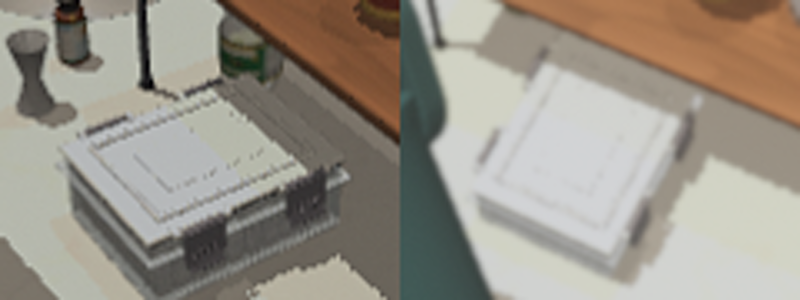

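All four clips hang flat: in the left half at (205,240), (305,197), (105,127) and (205,87), and in the right half as matching slivers. The jigger and jars have not moved, so I'm handing in.

```bash
python3 -c "
from rig import arm
print(arm.get_obs()['time'],arm.close_job())"
```

```text
the job is handed in; nothing more can be done
18.4333 None
```

All four clips are snapped shut in the order near left, far right, near right, far left, checked by firm stops at 24 N or more and by the final pictures; nothing round the box or on the shelf appeared to have moved, and I handed the job in at 18.4 s (no verdict was returned).

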